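# Third hand: hold a charger module against the sprung stop of its fixture

### The job

Pick up the white module with the black handle and set it down on the aluminium fixture plate between the two blue rails, flange towards the black sprung stop but not pushing it yet. Then slide it square against the stop and press steadily with about 10 N, so that the black needle stands in the green part of the gauge and never goes deep into the red; keep that for at least three seconds so that a colleague can drive the screws, and finish while still holding and pressing it there. Leave the carton, the screw bin and the screwdriver alone.

Things in the scene. Friction and masses are not known exactly. Their poses are not given: they have to be found in the camera images.
- fixture: Fixed assembly fixture, turned up to 0.3 rad: aluminium plate 280 x 130 x 10 mm. Origin: centre of its underside; x runs along the rails to the stop, z up; plate top at z = 10 mm. Two blue rails, 12 mm wide, 12 mm above the plate, x = -130 to 30 mm, inner faces at y = +-42 mm. Behind the stop a grey housing, x = 97 to 137, y = +-45, up to z = 76 mm.
- gauge (a point): Middle of the green part of the gauge: top of a white strip fixed beside the stop, at x = 66, y = 68, z = 46 mm of the fixture's frame (strip x = 38 to 112, y = 57 to 79 mm). Along +x: white for stop travel 0 to 12 mm, green 12 to 28, red 28 to 48. A black needle on the stop reads the travel. Axes as the fixture's.
- stop (a joint): Travel of the black sprung stop along the fixture's +x, in m: 0 free, 0.038 fully home. A plain spring of 500 N/m (0.5 N per mm, almost no friction): 0.020 means 10 N. Green on the gauge is 0.012 to 0.028, red begins at 0.028.
- stop_face (a point): Centre of the face of the black sprung stop that the module's flange meets; moves with the stop. The face is 70 mm wide (y) and stands from z = 14 to 66 mm; at rest this point is at x = 40, y = 0, z = 40 mm of the fixture's frame. Axes as the fixture's; the module comes from -x.
- module: White charger module, vents, orange stripes; loose, 0.3 to 0.65 kg, flat on the green bench, turned up to 0.7 rad. Origin: centre of the underside of its body, 120 x 70 x 32 mm (x, y, z up). At its front (+x) a flange 6 mm thick, 84 mm wide, z = 16 to 62 mm (clears the rails), front face at x = 63 mm, four screw heads. Black handle on top: see module_grip.
- module_grip (a point): Centre of the module's handle bar, at x = -4, y = 0, z = 57 mm in the module's frame. The bar runs along the module's x, 66 mm long, 14 mm wide (y), 12 mm high (z = 51 to 63 mm), on two end posts, 19 mm clear above the body. Pinch it across y, from above. Axes as the module's.
- module_face (a point): Centre of the flange's front face, at x = 63, y = 0, z = 40 mm in the module's frame. Axes as the module's.
- carton: Bystander: small white carton 89 x 89 x 45 mm, loose; origin at the centre of its underside. It and the module swap places at random.
- screw_bin: Bystander: blue open bin 100 x 130 x 55 mm with screws, loose; origin at the centre of its underside.
- screwdriver: Bystander: a screwdriver lying on the bench to the left of the fixture, loose; origin about under its middle.
Things that resemble listed ones, but are neither listed nor needed, are in the scene too. Leave any brown or pink look-alike of the module alone.

How it is judged:
By the outcome, as a careful person would: the job done as asked, in the order asked, and still so for the second after the job is handed in, while the arm keeps its last pose, push and grip.
It also fails if it takes over 51 s, if anything falls off the work surface, if the arm or the gripper's body presses on something with over 40 N, if the wrist force passes 120 N, or if a joint passes its speed limit or range.

### The arm

A 6-joint arm with a two-finger parallel gripper is mounted at the origin on the work surface. World frame = base frame: x ahead of the robot, y to its left, z up, the work surface at z = 0. Lengths are in mm, angles in rad, forces in N, time in s.
With the tool pointing down it reaches from about 350 to 875 mm from the base axis. Payload 4.2 kg.
Tool frame: the origin (TCP) lies midway between the tips of the shut fingers; the grasp point (between the pads) lies 19 mm behind it (ctrl.tcp_to_grasp is the distance from the TCP to the grasp point, in mm); z points along the fingers, y is the line along which they close (so a half turn about z gives the same grasp; the last joint's range is limited). The gripper opens to 87 mm and grips with 3 to 60 N. Pads are 19 mm wide; open, the fingers measure 117 mm over their backs; the gripper's body (75 mm by 190 mm) begins 51 mm behind the grasp point.
Start: joints at [1.536, 0.385, 0.008, 0, -1.194, -0.259], TCP at [180.962, 598.207, 222.55] pointing down, gripper open.
Joint ranges: [-3.14, 3.14], [-1.21, 2.06], [-1.07, 1.41], [-3.16, 2.05], [-2.99, -0.16], [-3.1, 3.1]. Speed limits (rad/s): [2.79, 2.79, 3.14, 3.14, 3.14, 3.14].

### API

Orientations are given as [roll, pitch, yaw] about the fixed x, y, z axes, in that order (R = Rz(yaw) Ry(pitch) Rx(roll)).
In Python, from plant import telemetry, cams, ticket, ctrl gives the robot as it stands.
- The arm moves only by the tool drive_tool, never from a script. Its argument "increments" is a list of rows, each a list of 7 numbers: the shift along the tool's x, y, z as a fraction of full scale, then the turn, a rotation vector about the tool's x, y, z as a fraction of full scale, then the opening, from -1 (shut) to 1 (fully open). In form: [[x, y, z, wx, wy, wz, hand], ...]. A call has 1 to 20 rows; each row shifts and turns the commanded pose from where the row before left it, along the tool's axes as they then stand; what a row does not reach is not made up. Full scale, the value 1, is 0.2 m for a shift and pi rad for a turn. A row lasts 1/10 s, in which the tool goes at most 50 mm and 8.59 degrees, less where a joint would pass 70% of its speed; a pose out of reach is approached as far as the arm can. A call with a number of a shift or a turn outside -1 to 1 is refused whole. A call with a gripper value outside its range is refused whole. The fingers move at their own pace and stop on an object; "newtons" is the grip in N (left out, the last holds). Time passes only in rows, so rows that do not move let the fingers close. It gives the time, the measured TCP pose, the force, the opening and the grip force at its end, in the units of the state.
- telemetry.get_state(): the state, without advancing time (a new reading comes with each control period).
- cams.read_camera(name): name is "scene" or "side" or "wrist"; returns a dict with "img" (400x640x3 uint8, blue, green, red), "z_map" (400x640 float32, mm along the optical axis (not along the pixel's ray), 0 where there is no reading), "vfov" (degrees; the focal length in pixels is half the picture's height over the tangent of half this angle, whatever the lens; pixels are square), "cx", "cy" (the principal point, pixels), "R" (3x3) and "t" (3): a world point X has camera coordinates R X + t. Camera axes: x right, y down, z forward; pixel columns grow to the right and rows downward; lengths in mm; the calibration is good to about 2 mm. A picture is of the moment at which its call begins.
- ticket.close_job(): hands the job in; it is judged then, once.
The state is a dict: "clock": time; "q": joint angles; "qd": joint speeds; "joint_torque": joint torques, N m; "tool_pos": TCP position; "orientation": TCP orientation; "force": force on the tool from outside, world axes, zero at the start; "torque": the same for the moment, N m; "width": finger opening in mm; "grasp_force": force on a finger pad.
Only numpy, scipy, OpenCV 4.12 (cv2) and the standard library are available. Lean on these libraries where they do the work, as an engineer would, in place of code of your own. Each camera call takes 0.05 s, during which the arm holds its last target. There are 200 camera calls.

## Working session

There is one attempt and no reset: what is moved stays moved. The work goes in short steps, Python scripts to look and compute and a tool call to move; the robot and the scene stay as the last step left them, time stands still between calls to the robot, and variables do not carry over. Pictures are saved under pics/ and viewed, at most 10 in all, crops included, and the job is handed in when it is done.

Besides the shell and the picture viewer there is one more tool, called after ">>>" as name(argument=value, ...), one argument or row to a line, values as JSON. drive_tool: Moves the arm, as the interface text tells. Its arguments: {"type":"object","properties":{"increments":{"type":"array","items":{"type":"array","items":{"type":"number"}}},"newtons":{"type":"number"}},"required":["increments"]}

```bash
mkdir -p pics; ls; cat > h.py <<'E'
import numpy as np, cv2
from plant import telemetry, cams, ticket, ctrl
from scipy.spatial.transform import Rotation as Ro
def cap(n):
    c=cams.read_camera(n); c['f']=200/np.tan(np.radians(c['vfov'])/2)
    for k in('R','t'): c[k]=np.array(c[k])
    return c
def world(c):
    v,u=np.mgrid[0:400,0:640]; z=c['z_map'].astype(float)
    P=np.stack([(u-c['cx'])/c['f']*z,(v-c['cy'])/c['f']*z,z],-1)
    W=(P-c['t'])@c['R']; W[z<=0]=np.nan
    return W
def proj(c,X):
    p=np.atleast_2d(X)@c['R'].T+c['t']; return p[:,:2]/p[:,2:]*c['f']+[c['cx'],c['cy']]
E
python3 - <<'E'
from h import *
for n in('scene','side'):
    c=cap(n); cv2.imwrite(f'pics/{n}0.png',c['img']); np.savez(f'{n}0.npz',W=world(c),**c)
    print(n,c['f'],c['cx'],c['cy'],-c['R'].T@c['t'])
print(telemetry.get_state(), ctrl.tcp_to_grasp)
E
```

```text
pics
scene 433.2438481851273 327.00865474335654 202.68341905150632 [1138.55116574  648.4453697  1261.88801527]
side 433.2228095312176 321.3785297707693 195.82138019175503 [ 403.34133804  832.9302586  1094.67725097]
{'clock': 0.1, 'q': array([ 1.53562009e+00,  3.85480310e-01,  6.76214346e-03, -4.21718009e-04,
       -1.19401901e+00, -2.58614701e-01]), 'qd': array([ 0.0013081 , -0.0031007 ,  0.0037516 ,  0.00301828, -0.00047122,
       -0.00107843]), 'joint_torque': array([ 2.23049346e-05, -3.91689384e+01,  1.87935090e+01,  4.23180923e+00,
        1.34377048e-02, -7.66302333e-05]), 'tool_pos': array([180.81240419, 597.70682874, 221.57044291]), 'orientation': array([ 3.13961611e+00, -1.17559580e-04, -2.93946360e-01]), 'force': array([-0.14356496, -0.24228578,  0.07170103]), 'torque': array([-0.02112079,  0.01017452, -0.03292356]), 'grasp_force': 0.0, 'width': 87.13844972324402} 18.700000000000003
```

View pics/scene0.png

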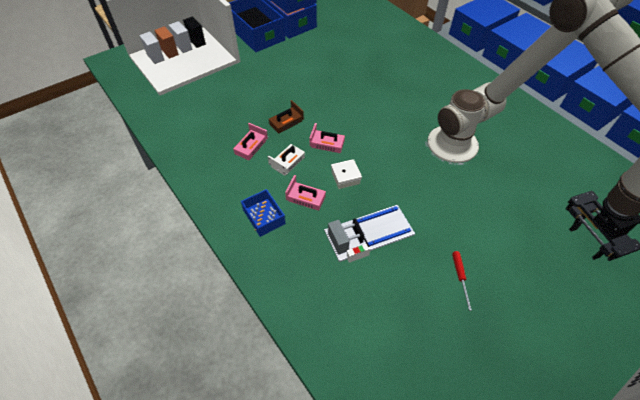

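View pics/side0.png

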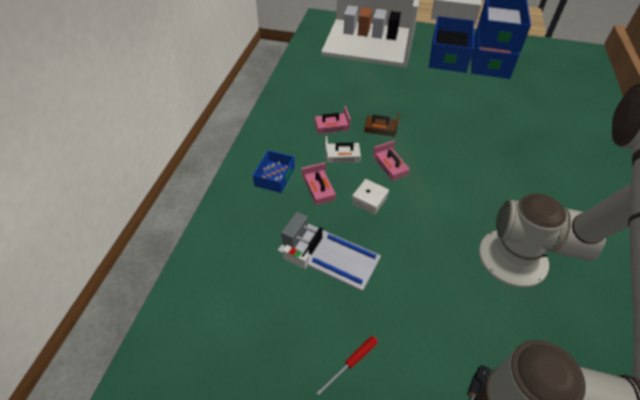

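Scene candidates: the white module with black handle at (288,157); pink look-alikes at (251,142), (327,139) and (305,194); a brown one at (286,118); the white carton at (346,172). I choose (288,157), which is (343,152) in the side view. The fixture is at (370,230) in scene. Next comes a close crop and a measurement.

```bash
python3 - <<'E'
from h import *
ims=[]
for n,(u,v),(fu,fv) in(('scene',(288,157),(368,232)),('side',(343,152),(330,250))):
    d=np.load(n+'0.npz'); W=d['W']; im=d['img'].astype(int)
    ims.append(np.hstack([cv2.resize(d['img'][v-25:v+25,u-33:u+33],None,fx=6,fy=6,interpolation=cv2.INTER_CUBIC),cv2.resize(d['img'][fv-33:fv+34,fu-44:fu+44],(396,300),interpolation=cv2.INTER_CUBIC)]))
    m=np.zeros((400,640),bool); m[v-22:v+22,u-25:u+25]=1
    mx=im.max(2);mn=im.min(2)
    wh=m&(mn>120)&(mx-mn<50)&(W[...,2]>8)
    P=W[wh]; print(n,'white',len(P),np.nanmean(P,0))
    body=P[(P[:,2]>22)&(P[:,2]<40)]; r=cv2.minAreaRect(body[:,:2].astype(np.float32)); print('body',r,np.median(body[:,2]))
    fl=P[P[:,2]>46]; print('flange top',len(fl),fl.mean(0) if len(fl) else '')
    bk=m&(mx<60)&(W[...,2]>42); B=W[bk]; print('handle',len(B),np.median(B,0), np.percentile(B[:,2],[5,95]) if len(B) else '',cv2.minAreaRect(B[:,:2].astype(np.float32)))
    m=np.zeros((400,640),bool); m[fv-45:fv+45,fu-60:fu+60]=1
    b=m&(im[...,0]>im[...,2]+70)&(im[...,0]>im[...,1]+40); B=W[b&(W[...,2]>12)&(W[...,2]<35)]
    print('rails',len(B),cv2.minAreaRect(B[:,:2].astype(np.float32)),np.median(B[:,2]))
    al=m&(mn>120)&(mx-mn<60)&(W[...,2]>3)&(W[...,2]<16); A=W[al]; print('plate',len(A),cv2.minAreaRect(A[:,:2].astype(np.float32)),np.median(A[:,2]))
    h=m&(W[...,2]>68)&(W[...,2]<90); H=W[h]; print('housing',len(H),cv2.minAreaRect(H[:,:2].astype(np.float32)),np.median(H[:,2]))
cv2.imwrite('pics/crop0.png',np.vstack(ims)); print(ims[0].shape)
E
```

```text
scene white 322 [ 590.11683386 -294.41902051   36.41123676]
body ((584.04345703125, -302.2369079589844), (127.08665466308594, 74.19391632080078), 12.748571395874023) 31.674958379308418
flange top 63 [ 632.5533474  -285.72388061   57.94151414]
handle 53 [ 586.40415872 -300.58008694   60.63763937] [44.58240499 66.30920245] ((580.706298828125, -302.4914245605469), (61.66318893432617, 12.843794822692871), 15.436919212341309)
rails 304 ((486.8040466308594, 134.58016967773438), (114.40116119384766, 161.041259765625), 75.8166275024414) 21.30646629410925
plate 1391 ((536.393310546875, 123.2038803100586), (134.6018524169922, 280.4190368652344), 75.18557739257812) 9.545488891046025
housing 329 ((625.2667236328125, 108.41603088378906), (100.98412322998047, 98.12334442138672), 70.65573120117188) 75.20143504272137
side white 348 [ 587.24319959 -298.4948526    35.07521405]
body ((585.067138671875, -306.3812255859375), (121.21558380126953, 75.36030578613281), 17.80254554748535) 32.62730100693649
flange top 29 [ 639.70790726 -283.21316382   61.52021913]
handle 64 [ 579.76466356 -304.58453002   61.31096404] [49.32085198 65.81144969] ((581.208740234375, -305.66357421875), (57.59915542602539, 13.88732624053955), 15.62469482421875)
rails 309 ((490.5554504394531, 134.14935302734375), (108.62041473388672, 154.65371704101562), 75.64154052734375) 22.131606446908194
plate 1900 ((537.9827880859375, 122.50794982910156), (136.09950256347656, 278.84332275390625), 74.25652313232422) 10.317528532549453
housing 394 ((628.8554077148438, 112.65754699707031), (122.22080993652344, 97.79779052734375), 73.57730865478516) 75.72802726063281
(300, 792, 3)
```

View pics/crop0.png

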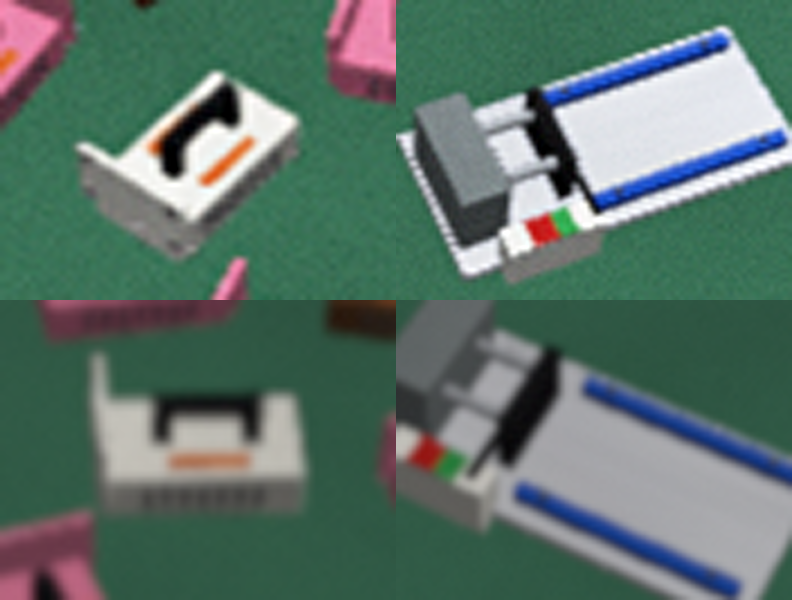

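The crop confirms the choice: a white body with orange stripes, a black handle and its flange towards world +x. Yaw is about +0.27, with the handle near (581,-304). The fixture is centred near (537,123) with yaw about -0.26, and its stop is on the +x side. Next I move over the fixture and look with the wrist camera.

>>> drive_tool(
  increments=[
    [0.15, 0.103, -0.03, 0, 0, 0, 1],
    [0.15, 0.103, -0.03, 0, 0, 0, 1],
    [0.15, 0.103, -0.03, 0, 0, 0, 1],
    [0.15, 0.103, -0.03, 0, 0, 0, 1],
    [0.15, 0.103, -0.03, 0, 0, 0, 1],
    [0.15, 0.103, -0.03, 0, 0, 0, 1],
    [0.15, 0.103, -0.03, 0, 0, 0, 1],
    [0.15, 0.103, -0.03, 0, 0, 0, 1],
    [0.15, 0.103, -0.03, 0, 0, 0, 1],
    [0.15, 0.103, -0.03, 0, 0, 0, 1],
    [0.15, 0.103, -0.03, 0, 0, 0, 1],
    [0.15, 0.103, -0.03, 0, 0, 0, 1],
    [0.15, 0.103, -0.03, 0, 0, 0, 1],
    [0.15, 0.103, -0.03, 0, 0, 0, 1],
    [0, 0, 0, 0, 0, 0, 1],
    [0, 0, 0, 0, 0, 0, 1],
  ],
)

```text
clock: 1.7
tool_pos: [499.5, 199.8, 306.0]
orientation: [3.141, 0.001, -0.296]
force: [0.4, -0.1, 0.5]
width: 87.1
grasp_force: 0.0
```

```bash
python3 - <<'E'
from h import *
c=cap('wrist'); W=world(c); np.savez('wrist1.npz',W=W,**c); cv2.imwrite('pics/wrist1.png',c['img'])
s=telemetry.get_state(); print(s['clock'],s['tool_pos'],s['orientation'],s['q'],s['force'],-c['R'].T@c['t'],c['R'])
im=c['img'].astype(int); mx=im.max(2);mn=im.min(2); Z=W[...,2]
b=(im[...,0]>im[...,2]+70)&(im[...,0]>im[...,1]+40)&(Z>15)&(Z<30)
n,l,st,_=cv2.connectedComponentsWithStats(b.astype(np.uint8))
for i in range(1,n):
    if st[i,4]>200: print('rail',st[i],cv2.minAreaRect(W[l==i][:,:2].astype(np.float32)),np.median(Z[l==i]))
al=(mn>100)&(mx-mn<60)&(Z>3)&(Z<16); print('plate',al.sum(),cv2.minAreaRect(W[al][:,:2].astype(np.float32)),np.median(Z[al]))
E
```

```text
1.75 [499.09322342 200.45281262 305.96332732] [ 3.14098967e+00  1.03664804e-03 -2.94299265e-01] [ 6.83269674e-01  1.86898154e-01 -6.01639953e-02 -5.38646384e-04
 -1.32481370e+00  5.93359148e-01] [-0.17111601 -0.00536179 -0.20862768] [565.45307966 180.19402067 468.03838   ] [[-0.29024453 -0.95694926  0.00249536]
 [-0.92541597  0.28134243  0.25387342]
 [-0.24364603  0.07137613 -0.96723423]]
rail [398  90  11 116 975] ((478.0602722167969, 87.60636901855469), (11.378435134887695, 158.84402465820312), 75.34414672851562) 22.05869049342402
rail [328  93  11 116 894] ((502.0528564453125, 180.39349365234375), (10.898943901062012, 159.2504119873047), 75.36961364746094) 21.979762125317833
plate 13136 ((396.299072265625, 93.83334350585938), (577.4439086914062, 507.680419921875), 41.42476272583008) 10.1040182711493
```

View pics/wrist1.png

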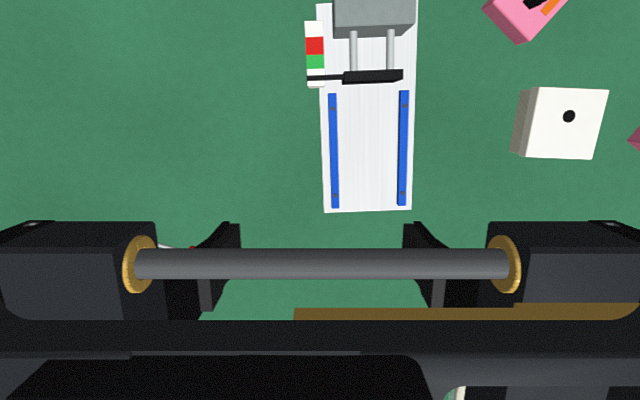

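The wrist view shows both rails, at columns 333 and 403. The stop is at (372,76), with the needle in the white at (320,78). The fixture origin comes out at (538.4,121.4), yaw -0.2556. Next I move over the module's handle.

>>> drive_tool(
  increments=[
    [0.094, 0.191, 0.033, 0, 0, 0, 1],
    [0.094, 0.191, 0.033, 0, 0, 0, 1],
    [0.094, 0.191, 0.033, 0, 0, 0, 1],
    [0.094, 0.191, 0.033, 0, 0, 0, 1],
    [0.094, 0.191, 0.033, 0, 0, 0, 1],
    [0.094, 0.191, 0.033, 0, 0, 0, 1],
    [0.094, 0.191, 0.033, 0, 0, 0, 1],
    [0.094, 0.191, 0.033, 0, 0, 0, 1],
    [0.094, 0.191, 0.033, 0, 0, 0, 1],
    [0.094, 0.191, 0.033, 0, 0, 0, 1],
    [0.094, 0.191, 0.033, 0, 0, 0, 1],
    [0.094, 0.191, 0.033, 0, 0, 0, 1],
    [0, 0, 0, 0, 0, -0.045, 1],
    [0, 0, 0, 0, 0, -0.045, 1],
    [0, 0, 0, 0, 0, -0.045, 1],
    [0, 0, 0, 0, 0, -0.045, 1],
    [0, 0, 0, 0, 0, 0, 1],
    [0, 0, 0, 0, 0, 0, 1],
  ],
)

```text
clock: 3.55
tool_pos: [582.9, -302.4, 227.1]
orientation: [-3.141, 0.0, 0.27]
force: [0.2, -0.3, 0.4]
width: 86.9
grasp_force: 0.0
```

```bash
python3 - <<'E'
from h import *
c=cap('wrist'); W=world(c); np.savez('wrist2.npz',W=W,**c); cv2.imwrite('pics/wrist2.png',c['img'])
s=telemetry.get_state(); print(s['clock'],s['tool_pos'],s['orientation'],s['q'],s['force'])
im=c['img'].astype(int); mx=im.max(2);mn=im.min(2); Z=W[...,2]
near=np.hypot(W[...,0]-585,W[...,1]+303)<95
def rr(m,nm):
    n,l,st,_=cv2.connectedComponentsWithStats(m.astype(np.uint8)); i=1+np.argmax(st[1:,4]); k=l==i
    print(nm,st[i],cv2.minAreaRect(W[k][:,:2].astype(np.float32)),np.median(Z[k]))
rr(near&(Z>53)&(Z<70)&(mx<80),'handle')
rr(near&(mn>110)&(mx-mn<60)&(Z>28)&(Z<36),'body'); rr(near&(mn>110)&(mx-mn<60)&(Z>57)&(Z<67),'flange')
E
```

```text
3.6 [ 582.88162044 -302.63984927  227.1638478 ] [-3.14130303e+00  2.41614420e-04  2.70413872e-01] [-2.33185306e-01  4.36589025e-01  1.01113522e-01 -1.45146923e-04
 -1.23567221e+00  2.07444323e+00] [-0.09905337 -0.42327578  0.49456675]
handle [320 147  12  62 735] ((581.9617919921875, -307.4603271484375), (63.77574157714844, 11.648444175720215), 15.95989990234375) 62.85652131899913
body [ 294  120   64  101 4624] ((582.5689086914062, -307.9115905761719), (115.77337646484375, 70.09811401367188), 15.932612419128418) 31.966445653401287
flange [284 113  85   7 548] ((642.8112182617188, -291.100830078125), (5.8353986740112305, 83.12090301513672), 15.590347290039062) 61.889566824739816
```

View pics/wrist2.png

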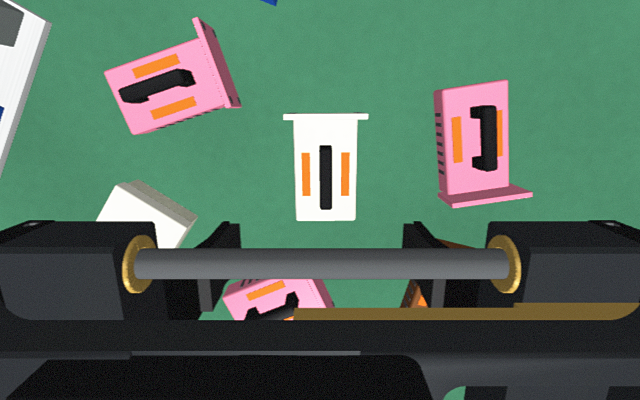

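The wrist view shows the white module below the tool, with its handle along column 325, rows 147–209. The handle centre is at (582,-307), its top at 62.9, yaw 0.277. The fingers have clear space on both sides. Next: descend, then close.

>>> drive_tool(
  increments=[
    [-0.01, 0.02, 0.1, 0, 0, -0.0025, 1],
    [0, 0, 0.1, 0, 0, 0, 1],
    [0, 0, 0.1, 0, 0, 0, 1],
    [0, 0, 0.1, 0, 0, 0, 1],
    [0, 0, 0.1, 0, 0, 0, 1],
    [0, 0, 0.1, 0, 0, 0, 1],
    [0, 0, 0.1, 0, 0, 0, 1],
    [0, 0, 0.1, 0, 0, 0, 1],
    [0, 0, 0.045, 0, 0, 0, 1],
    [0, 0, 0.045, 0, 0, 0, 1],
    [0, 0, 0.045, 0, 0, 0, 1],
    [0, 0, 0, 0, 0, 0, 1],
    [0, 0, 0, 0, 0, 0, 1],
  ],
)

```text
clock: 4.9
tool_pos: [582.1, -308.1, 40.8]
orientation: [3.141, -0.001, 0.28]
force: [-0.1, -0.3, 0.3]
width: 87.0
grasp_force: 0.0
```

>>> drive_tool(
  increments=[
    [0, 0, 0, 0, 0, 0, -1],
    [0, 0, 0, 0, 0, 0, -1],
    [0, 0, 0, 0, 0, 0, -1],
    [0, 0, 0, 0, 0, 0, -1],
    [0, 0, 0, 0, 0, 0, -1],
    [0, 0, 0, 0, 0, 0, -1],
    [0, 0, 0, 0, 0, 0, -1],
    [0, 0, 0, 0, 0, 0, -1],
    [0, 0, 0, 0, 0, 0, -1],
    [0, 0, 0, 0, 0, 0, -1],
  ],
  newtons=35,
)

```text
clock: 5.9
tool_pos: [581.8, -308.0, 40.3]
orientation: [-3.142, 0.0, 0.28]
force: [0.0, 0.6, -0.2]
width: 14.9
grasp_force: 0.0
```

>>> drive_tool(
  increments=[
    [0, 0, 0, 0, 0, 0, -1],
    [0, 0, 0, 0, 0, 0, -1],
    [0, 0, 0, 0, 0, 0, -1],
    [0, 0, -0.05, 0, 0, 0, -1],
    [0, 0, -0.1, 0, 0, 0, -1],
    [0, 0, -0.1, 0, 0, 0, -1],
    [0, 0, -0.1, 0, 0, 0, -1],
    [0, 0, -0.1, 0, 0, 0, -1],
    [0, 0, -0.1, 0, 0, 0, -1],
    [0, 0, -0.1, 0, 0, 0, -1],
    [0, 0, -0.05, 0, 0, 0, -1],
    [0, 0, 0, 0, 0, 0, -1],
    [0, 0, 0, 0, 0, 0, -1],
  ],
  newtons=35,
)

```text
clock: 7.2
tool_pos: [581.1, -307.6, 179.4]
orientation: [-3.14, 0.001, 0.279]
force: [0.2, -0.2, -3.7]
width: 13.7
grasp_force: 35.0
```

```bash
python3 - <<'E'
from h import *
c=cap('wrist'); W=world(c); np.savez('wrist3.npz',W=W,**c); cv2.imwrite('pics/wrist3.png',c['img'])
s=telemetry.get_state(); print(s)
im=c['img'].astype(int); mx=im.max(2);mn=im.min(2); Z=W[...,2]
T=(W-s['tool_pos'])@Ro.from_euler('xyz',s['orientation']).as_matrix()
near=(np.abs(T[...,0])<100)&(np.abs(T[...,1])<60)&(np.abs(T[...,2])<60)
for z0 in range(-40,60,6):
    k=near&(mn>100)&(mx-mn<60)&(T[...,2]>=z0)&(T[...,2]<z0+6)
    if k.sum()>60: print(z0,k.sum(),cv2.minAreaRect(T[k][:,:2].astype(np.float32)),np.median(T[k],0))
E
```

```text
{'clock': 7.25, 'q': array([-2.41630918e-01,  4.71134642e-01,  3.39530274e-02, -7.82281952e-04,
       -1.13647484e+00,  2.09194763e+00]), 'qd': array([ 0.00212337,  0.00899394, -0.00515967,  0.00405046, -0.0010222 ,
        0.00123433]), 'joint_torque': array([ 1.00149697e-03, -4.58571410e+01,  2.00418270e+01,  4.53646883e+00,
        8.92383163e-02, -3.90321466e-04]), 'tool_pos': array([ 580.89741127, -307.51704249,  178.79740956]), 'orientation': array([-3.13955397e+00,  2.12768113e-03,  2.79192355e-01]), 'force': array([ 0.11559495, -0.04837704, -3.63703515]), 'torque': array([-0.03804658,  0.04948917,  0.00619667]), 'grasp_force': 34.99773686751723, 'width': 13.878061122154675}
-28 1701 ((21.080730438232422, 0.02478790283203125), (83.12406921386719, 90.73026275634766), 89.93053436279297) [ 63.54180534  -0.13769864 -22.52947058]
-22 1276 ((36.6971435546875, 14.6240234375), (74.52100372314453, 105.06609344482422), 61.486148834228516) [ 63.53567328   2.41551493 -21.56394228]
2 6565 ((9.904247283935547, 0.08245468139648438), (69.429443359375, 113.09239196777344), 89.96389770507812) [39.52470788  0.45390501  7.43163467]
8 3217 ((9.847766876220703, 0.211181640625), (70.30511474609375, 112.85189056396484), 89.7036361694336) [39.37633619 -1.11150772  8.36666585]
```

View pics/wrist3.png

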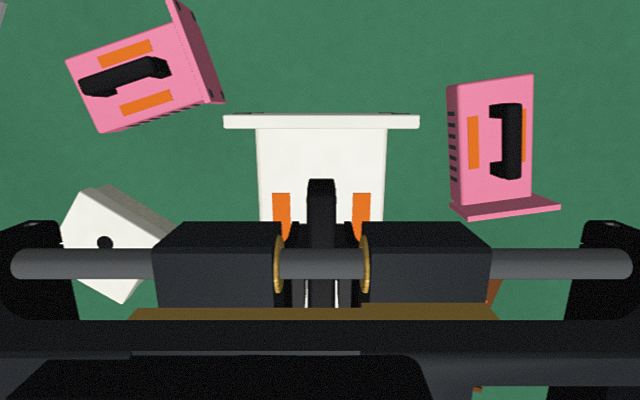

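The module is held square: the body is at 0° to the tool and the flange front is 66.7 mm ahead of the TCP. The underside is about 40 mm below the TCP and the load is about 0.37 kg. Next: carry it over the fixture and turn.

>>> drive_tool(
  increments=[
    [0.01, -0.085, 0, 0, 0, 0, -1],
    [0.016, -0.171, 0, 0, 0, 0, -1],
    [0.016, -0.171, 0, 0, 0, 0, -1],
    [0.016, -0.171, 0, 0, 0, 0, -1],
    [0.016, -0.171, 0, 0, 0, 0, -1],
    [0.016, -0.171, 0, 0, 0, 0, -1],
    [0.016, -0.171, 0, 0, 0, 0, -1],
    [0.016, -0.171, 0, 0, 0, 0, -1],
    [0.016, -0.171, 0, 0, 0, 0, -1],
    [0.016, -0.171, 0, 0, 0, 0, -1],
    [0.016, -0.171, 0, 0, 0, 0, -1],
    [0.016, -0.171, 0, 0, 0, 0, -1],
    [0.016, -0.171, 0, 0, 0, 0, -1],
    [0.01, -0.085, 0, 0, 0, 0, -1],
    [0, 0, 0, 0, 0, 0.0425, -1],
    [0, 0, 0, 0, 0, 0.0425, -1],
    [0, 0, 0, 0, 0, 0.0425, -1],
    [0, 0, 0, 0, 0, 0.0425, -1],
    [0, 0, 0, 0, 0, 0, -1],
    [0, 0, 0, 0, 0, 0, -1],
  ],
)

```text
clock: 9.25
tool_pos: [499.3, 131.0, 179.8]
orientation: [3.141, 0.001, -0.251]
force: [-0.1, -0.4, -3.9]
width: 13.7
grasp_force: 35.0
```

```bash
cat > fx.py <<'E'
from h import *
def fix(W,yaw=-0.2556,o=(538.4,121.4)):
    c,s=np.cos(yaw),np.sin(yaw); d=np.asarray(W)[...,:2]-np.array(o)
    return np.concatenate([np.stack([d[...,0]*c+d[...,1]*s,-d[...,0]*s+d[...,1]*c],-1),np.asarray(W)[...,2:]],-1)
def look(tag,save=True):
    c=cap('wrist'); W=world(c)
    if save: cv2.imwrite(f'pics/{tag}.png',c['img'])
    s=telemetry.get_state(); print(s['clock'],'TCP fix',fix(s['tool_pos']),'dyaw',s['orientation']-np.array([0,0,-.2556]),'F',s['force'],s['grasp_force'],s['width'])
    return c,fix(W),s
E
python3 - <<'E'
from fx import *
c,F,s=look('wrist4')
im=c['img'].astype(int); mx=im.max(2);mn=im.min(2); Z=F[...,2]
b=(im[...,0]>im[...,2]+70)&(im[...,0]>im[...,1]+40)&(Z>15)&(Z<30)&(np.abs(F[...,0])<150)
for sg in(1,-1):
    k=b&(sg*F[...,1]>20)&(np.abs(F[...,1])<70); print('rail',k.sum(),np.percentile(F[k],[2,50,98],axis=0).round(1).tolist() if k.sum() else '')
k=(mx<60)&(np.abs(F[...,1])<36)&(F[...,0]>25)&(F[...,0]<70)&(Z>55)&(Z<72); print('stop top',k.sum(),np.percentile(F[k],[2,50,98],axis=0).round(1).tolist() if k.sum() else '')
k=(mn>110)&(mx-mn<60)&(np.abs(F[...,1])<60)&(F[...,0]<60)&(F[...,0]>-120)&(Z>100); print('mod white',k.sum(),cv2.minAreaRect(F[k][:,:2].astype(np.float32)))
E
```

```text
9.3 TCP fix [-40.10523677  -0.59680685 179.96285788] dyaw [3.14112657e+00 6.56105925e-04 3.63251640e-03] F [-0.36390112 -1.05843673 -4.12371389] 34.99748591333628 13.766260393948155
rail 71 [[24.2, 42.5, 20.3], [27.0, 48.0, 21.8], [28.9, 53.2, 23.2]]
rail 75 [[24.7, -53.5, 18.5], [27.5, -47.6, 21.7], [29.4, -42.3, 23.1]]
stop top 1286 [[40.1, -32.7, 63.9], [45.6, 1.2, 65.9], [51.1, 33.6, 67.5]]
mod white 12605 ((-30.687763214111328, -0.758880615234375), (113.99626159667969, 83.97969055175781), 0.2812122404575348)
```

View pics/wrist4.png

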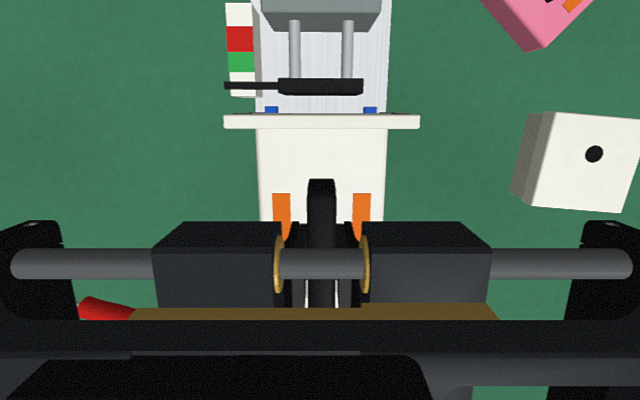

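The wrist view shows the module centred above the plate, its flange (row 120) square to and clear of the stop (row 86), with the rails symmetric. Next: lower it.

>>> drive_tool(
  increments=[
    [0, -0.003, 0.05, 0, 0, 0.001, -1],
    [0, 0, 0.1, 0, 0, 0, -1],
    [0, 0, 0.1, 0, 0, 0, -1],
    [0, 0, 0.1, 0, 0, 0, -1],
    [0, 0, 0.1, 0, 0, 0, -1],
    [0, 0, 0.075, 0, 0, 0, -1],
    [0, 0, 0.05, 0, 0, 0, -1],
    [0, 0, 0.025, 0, 0, 0, -1],
    [0, 0, 0, 0, 0, 0, -1],
    [0, 0, 0.01, 0, 0, 0, -1],
    [0, 0, 0.01, 0, 0, 0, -1],
    [0, 0, 0, 0, 0, 0, -1],
    [0, 0, 0, 0, 0, 0, -1],
  ],
)

```text
clock: 10.6
tool_pos: [500.2, 131.6, 56.7]
orientation: [-3.141, -0.0, -0.258]
force: [0.1, -0.7, -3.8]
width: 13.3
grasp_force: 35.0
```

```bash
python3 - <<'E'
from fx import *
c,F,s=look('w5')
E
```

```text
10.65 TCP fix [-39.49160397   0.15155501  56.66248806] dyaw [-3.14117525e+00 -4.82574659e-04 -2.03236879e-03] F [ 0.30682762 -0.5440854  -3.79880871] 34.997607953846455 13.899197007657053
```

>>> drive_tool(
  increments=[
    [0, 0, 0.01, 0, 0, 0, -1],
    [0, 0, 0.01, 0, 0, 0, -1],
    [0, 0, 0.005, 0, 0, 0, -1],
    [0, 0, 0.005, 0, 0, 0, -1],
    [0, 0, 0, 0, 0, 0, -1],
    [0, 0, 0, 0, 0, 0, -1],
    [0, 0, 0, 0, 0, 0, -1],
  ],
)

```text
clock: 11.35
tool_pos: [500.1, 131.5, 50.3]
orientation: [-3.142, -0.0, -0.258]
force: [-0.1, -0.8, -4.0]
width: 14.0
grasp_force: 35.0
```

>>> drive_tool(
  increments=[
    [0, 0, 0.0025, 0, 0, 0, -1],
    [0, 0, 0.0025, 0, 0, 0, -1],
    [0, 0, 0, 0, 0, 0, -1],
    [0, 0, 0, 0, 0, 0, -1],
  ],
)

```text
clock: 11.75
tool_pos: [500.2, 131.6, 50.1]
orientation: [-3.141, -0.0, -0.257]
force: [-4.1, 0.7, 6.3]
width: 13.5
grasp_force: 35.0
```

Plate contact is confirmed (the load is carried and about 10 N presses down). I ease up slightly, pause, then slide slowly to near the stop.

>>> drive_tool(
  increments=[
    [0, 0, -0.002, 0, 0, 0, -1],
    [0, 0, 0, 0, 0, 0, -1],
    [0, 0, 0, 0, 0, 0, -1],
    [0, 0, 0, 0, 0, 0, -1],
  ],
)

```text
clock: 12.15
tool_pos: [500.1, 131.6, 50.1]
orientation: [-3.141, -0.0, -0.257]
force: [-3.6, -0.0, 5.8]
width: 13.9
grasp_force: 35.0
```

```bash
cat >> fx.py <<'E'
def gauge(c,F,s):
    im=c['img'].astype(int); mx=im.max(2);mn=im.min(2); Z=F[...,2]
    k=(mx<60)&(F[...,1]>57)&(F[...,1]<79)&(F[...,0]>30)&(F[...,0]<115)&(Z>38)&(Z<62)
    if k.sum(): print('needle x',k.sum(),np.median(F[k],0).round(1))
    g=(im[...,1]>im[...,2]+60)&(im[...,1]>im[...,0]+40)&(F[...,1]>57)&(F[...,1]<79)&(Z>40)&(Z<52)
    if g.sum(): print('green x',g.sum(),np.percentile(F[g][:,0],[3,97]).round(1))
    k=(mx<60)&(np.abs(F[...,1])<36)&(F[...,0]>25)&(F[...,0]<90)&(Z>60)&(Z<72)
    print('stop top x',k.sum(),np.percentile(F[k],[2,50,98],axis=0).round(1).tolist() if k.sum() else '')
    k=(mn>110)&(mx-mn<60)&(np.abs(F[...,1])<50)&(F[...,0]<70)&(F[...,0]>-20)&(Z>66)&(Z<78); P=F[k]; print('flange top',len(P),cv2.minAreaRect(P[:,:2].astype(np.float32)),np.median(P[:,2]))
    k=(mn>110)&(mx-mn<60)&(np.abs(F[...,1])<50)&(F[...,0]<70)&(F[...,0]>-100)&(Z>38)&(Z<46); print('body top z',np.median(F[k][:,2]))
E
python3 - <<'E'
from fx import *
gauge(*look('w6'))
E
```

```text
12.2 TCP fix [-39.55475983   0.22875867  50.14309522] dyaw [-3.14137842e+00 -3.09859112e-04 -1.82401936e-03] F [-3.39478703  0.81388561  5.02955955] 34.999771770089865 13.6136778916191
needle x 7 [43.1 67.3 61.8]
green x 1716 [58.6 73.3]
stop top x 4869 [[40.1, -32.4, 63.8], [45.8, 0.6, 65.9], [51.4, 33.8, 67.3]]
flange top 2792 ((31.24637222290039, -2.1432876586914062), (73.21865844726562, 72.2318115234375), 49.6913948059082) 71.87750194590232
body top z 41.924889621523086
```

>>> drive_tool(
  increments=[
    [0, 0, -0.003, 0, 0, 0, -1],
    [0.01, 0, 0, 0, 0, 0.0006, -1],
    [0.01, 0, 0, 0, 0, 0, -1],
    [0.01, 0, 0, 0, 0, 0, -1],
    [0.01, 0, 0, 0, 0, 0, -1],
    [0.01, 0, 0, 0, 0, 0, -1],
    [0, 0, 0, 0, 0, 0, -1],
    [0, 0, 0, 0, 0, 0, -1],
  ],
)

```text
clock: 13.0
tool_pos: [510.2, 128.8, 50.2]
orientation: [-3.141, -0.001, -0.26]
force: [0.7, -1.4, -1.9]
width: 13.3
grasp_force: 35.0
```

```bash
sed -i 's/(F\[...,0\]>-20)&(Z>66)&(Z<78)/(F[...,0]>0)\&(Z>69)\&(Z<75)/' fx.py; python3 - <<'E'
from fx import *
gauge(*look('w7'))
E
```

```text
13.05 TCP fix [-29.17754441   0.09815536  50.18190298] dyaw [-3.14125491e+00 -7.02436702e-04 -3.96686578e-03] F [ 0.24841945 -1.01394566 -1.41165358] 35.000094417482615 13.955577102901138
green x 1646 [58.6 73.4]
stop top x 4459 [[40.4, -32.5, 64.6], [46.1, 0.7, 65.9], [51.5, 33.8, 67.4]]
flange top 2761 ((18.571901321411133, -0.2840461730957031), (84.29487609863281, 36.964412689208984), 89.80132293701172) 71.89886481772916
body top z 41.930185483139915
```

>>> drive_tool(
  increments=[
    [0.005, 0, 0.001, 0, 0, -0.0013, -1],
    [0.01, 0, 0, 0, 0, 0, -1],
    [0.01, 0, 0, 0, 0, 0, -1],
    [0.01, 0, 0, 0, 0, 0, -1],
    [0.01, 0, 0, 0, 0, 0, -1],
    [0.01, 0, 0, 0, 0, 0, -1],
    [0.01, 0, 0, 0, 0, 0, -1],
    [0.01, 0, 0, 0, 0, 0, -1],
    [0.01, 0, 0, 0, 0, 0, -1],
    [0, 0, 0, 0, 0, 0, -1],
    [0, 0, 0, 0, 0, 0, -1],
  ],
)

```text
clock: 14.15
tool_pos: [524.7, 124.9, 50.2]
orientation: [3.141, 0.003, -0.256]
force: [-7.9, 4.0, 4.8]
width: 13.6
grasp_force: 35.0
```

```bash
python3 - <<'E'
from fx import *
gauge(*look('w8'))
E
```

```text
14.2 TCP fix [-14.13157046  -0.11305735  50.15064845] dyaw [ 3.14075338e+00  2.69415824e-03 -1.28321606e-04] F [-6.90721303  4.02394805  3.82792143] 34.997478146106005 13.726030467713736
needle x 1 [57.9 61.1 61.9]
green x 1207 [62.  73.8]
stop top x 4312 [[52.4, -32.5, 64.6], [57.9, 0.5, 66.0], [63.3, 33.8, 67.3]]
flange top 2771 ((48.0983772277832, -1.1580429077148438), (67.77304077148438, 58.84872055053711), 48.3912467956543) 71.88258053850846
body top z 41.940479622669514
```

Stop travel is now about 12 mm. I add 8 mm more.

>>> drive_tool(
  increments=[
    [0.01, 0, 0, 0, 0, 0, -1],
    [0.01, 0, 0, 0, 0, 0, -1],
    [0.01, 0, 0, 0, 0, 0, -1],
    [0.01, 0, 0, 0, 0, 0, -1],
    [0, 0, 0, 0, 0, 0, -1],
    [0, 0, 0, 0, 0, 0, -1],
  ],
)

```text
clock: 14.8
tool_pos: [531.1, 123.1, 50.2]
orientation: [3.14, 0.005, -0.256]
force: [-11.3, 6.4, 6.9]
width: 13.8
grasp_force: 35.0
```

```bash
python3 - <<'E'
from fx import *
gauge(*look('w9'))
E
```

```text
14.85 TCP fix [-7.47335264 -0.1873554  50.17135574] dyaw [ 3.14010234e+00  4.93473218e-03 -2.29805953e-04] F [-11.3972709    6.18561388   7.64553136] 34.99760219827294 13.601289521906148
green x 866 [58.2 73.7]
stop top x 4325 [[59.1, -32.6, 64.6], [64.6, 0.8, 66.0], [70.0, 33.8, 67.4]]
flange top 2768 ((54.81914138793945, -1.0152587890625), (67.66142272949219, 58.890769958496094), 48.72392654418945) 71.88769268197242
body top z 41.929530333066886
```

View pics/w9.png

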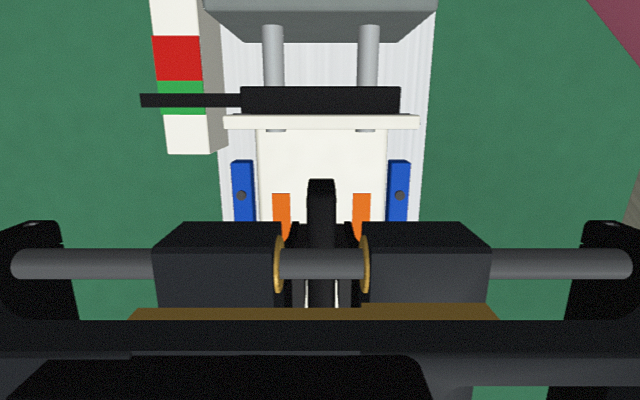

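The needle stands in the green at (190,100), travel is about 18.7 mm, and the flange is flush and parallel to the stop. A small nudge, then hold for 4 s.

>>> drive_tool(
  increments=[
    [0.006, 0, 0, 0, 0, 0, -1],
    [0, 0, 0, 0, 0, 0, -1],
    [0, 0, 0, 0, 0, 0, -1],
    [0, 0, 0, 0, 0, 0, -1],
    [0, 0, 0, 0, 0, 0, -1],
    [0, 0, 0, 0, 0, 0, -1],
    [0, 0, 0, 0, 0, 0, -1],
    [0, 0, 0, 0, 0, 0, -1],
    [0, 0, 0, 0, 0, 0, -1],
    [0, 0, 0, 0, 0, 0, -1],
    [0, 0, 0, 0, 0, 0, -1],
    [0, 0, 0, 0, 0, 0, -1],
    [0, 0, 0, 0, 0, 0, -1],
    [0, 0, 0, 0, 0, 0, -1],
    [0, 0, 0, 0, 0, 0, -1],
    [0, 0, 0, 0, 0, 0, -1],
    [0, 0, 0, 0, 0, 0, -1],
    [0, 0, 0, 0, 0, 0, -1],
    [0, 0, 0, 0, 0, 0, -1],
    [0, 0, 0, 0, 0, 0, -1],
  ],
)

```text
clock: 16.85
tool_pos: [531.9, 122.9, 50.2]
orientation: [3.14, 0.006, -0.256]
force: [-13.0, 7.3, 8.5]
width: 13.6
grasp_force: 35.0
```

>>> drive_tool(
  increments=[
    [0, 0, 0, 0, 0, 0, -1],
    [0, 0, 0, 0, 0, 0, -1],
    [0, 0, 0, 0, 0, 0, -1],
    [0, 0, 0, 0, 0, 0, -1],
    [0, 0, 0, 0, 0, 0, -1],
    [0, 0, 0, 0, 0, 0, -1],
    [0, 0, 0, 0, 0, 0, -1],
    [0, 0, 0, 0, 0, 0, -1],
    [0, 0, 0, 0, 0, 0, -1],
    [0, 0, 0, 0, 0, 0, -1],
    [0, 0, 0, 0, 0, 0, -1],
    [0, 0, 0, 0, 0, 0, -1],
    [0, 0, 0, 0, 0, 0, -1],
    [0, 0, 0, 0, 0, 0, -1],
    [0, 0, 0, 0, 0, 0, -1],
    [0, 0, 0, 0, 0, 0, -1],
    [0, 0, 0, 0, 0, 0, -1],
    [0, 0, 0, 0, 0, 0, -1],
    [0, 0, 0, 0, 0, 0, -1],
    [0, 0, 0, 0, 0, 0, -1],
  ],
)

```text
clock: 18.85
tool_pos: [531.9, 122.9, 50.2]
orientation: [3.14, 0.006, -0.256]
force: [-13.1, 7.2, 7.3]
width: 13.1
grasp_force: 35.0
```

```bash
python3 - <<'E'
from fx import *
c,F,s=look('w10'); gauge(c,F,s)
im=c['img'].astype(int); mn=im.min(2); mx=im.max(2); Z=F[...,2]
k=(mn>110)&(mx-mn<60)&(np.abs(F[...,1])<50)&(F[...,0]>45)&(F[...,0]<64)&(Z>69)&(Z<75); P=F[k]; print('flange slope',np.polyfit(P[:,1],P[:,0],1),np.percentile(P,[2,98],axis=0).round(1).tolist())
k=(mx<60)&(np.abs(F[...,1])<36)&(F[...,0]>50)&(F[...,0]<90)&(Z>60)&(Z<69); P=F[k]; print('stop slope',np.polyfit(P[:,1],P[:,0],1))
E
```

```text
18.9 TCP fix [-6.68140847 -0.23605681 50.17006786] dyaw [ 3.13990054e+00  5.63805317e-03 -3.62303254e-04] F [-12.89835697   8.08283172   8.34166246] 34.997836612164974 14.137929466745195
green x 806 [58.5 73.6]
stop top x 4464 [[25.4, -32.4, 64.3], [65.4, 0.8, 66.0], [70.8, 33.7, 67.6]]
flange top 2773 ((55.12797546386719, 0.980377197265625), (67.96443176269531, 59.41676330566406), 51.47502517700195) 71.8903061791417
body top z 41.93196522382775
flange slope [-1.03582551e-03  5.65593310e+01] [[53.8, -40.0, 70.5], [59.2, 39.8, 73.2]]
stop slope [-1.22772491e-04  6.54364468e+01]
```

Travel is 19.5 mm (about 9.8 N), the flange is square to the stop, and the pose held steady for 4 s. Handing in.

```bash
python3 -c "
from plant import ticket
print(ticket.close_job())"
```

```text
the job is handed in; nothing more can be done
None
```

The white module is on the plate, square against the stop and still held and pressed there at about 9.8 N (19.5 mm of travel, needle in the green); I held it for 4 s, then handed the job in at about 19 s.

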